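One turn of the cap pusher

ROBOT

A 7-joint arm with a two-finger parallel gripper is mounted at the origin on the work surface. World frame = base frame: x ahead of the robot, y to its left, z up, the work surface at z = 0. Lengths are in m, angles in rad, forces in N, time in s.
With the tool pointing down it reaches from about 0.4 to 0.9 m from the base axis. Payload 5.5 kg.
Tool frame: the origin (TCP) lies midway between the tips of the shut fingers; the grasp point (between the pads) lies 19 mm behind it; z points along the fingers, y is the direction in which the jaws open and shut (so a half turn about z gives the same grasp; the last joint's range is limited). The gripper opens to 92 mm and grips with 3 to 60 N. Pads are 19 mm wide; open, the fingers measure 130 mm over their backs; the gripper's body (75 mm by 190 mm) begins 47 mm behind the grasp point.
Start: joints at [-0.97, 0.501, -0.427, 1.55, 0.221, 1.138, -0.21], TCP at [0.215, 0.613, 0.227] pointing down, gripper open.
Joint ranges: [-2.88, 2.88], [-0.31, 2.03], [-1.54, 1.56], [0.2, 2.42], [-1.41, 4.55], [0.19, 2.02], [-2.57, 2.57]. Speed limits (rad/s): [2.57, 2.57, 3.14, 3.14, 3.14, 3.14, 3.14].

INTERFACE

Orientations are given as a unit quaternion [w, x, y, z].
In Python, from plant import bot gives the robot as it stands.
- The arm moves only by the tool apply_moves, never from a script. Its argument "moves" is text: rows parted by semicolons, each of 7 numbers parted by spaces: the turn, a rotation vector about the tool's x, y, z in degrees, then the shift along the tool's x, y, z in m, then the gripper command: -1 is shut, 1 is fully open, values between are in proportion. A call has 1 to 8 rows; each row shifts and turns the pose as measured when the row begins, along the tool's axes as they then stand; what a row does not reach is not made up. A row lasts 1/10 s, in which the tool goes at most 50 mm and 8.59 degrees, less where a joint would pass 70% of its speed; a pose out of reach is approached as far as the arm can. A call with a gripper value outside its range is refused whole. The fingers move at their own pace and stop on an object; the grip force is fixed at half the most. Time passes only in rows, so rows that do not move let the fingers close. It gives the time, the measured TCP pose, the force and the opening at its end, in the units of the state.
- bot.get_obs(): the state, without advancing time (a new reading comes with each control period).
- bot.capture(name): name is "scene" or "top"; returns a dict with "color" (384x512x3 uint8, red, green, blue), "depth" (384x512 float32, m along the optical axis (not along the pixel's ray), 0 where there is no reading), "fx", "fy", "cx", "cy" (pixels), "R" (3x3) and "t" (3): a world point X has camera coordinates R X + t. Camera axes: x right, y down, z forward; pixel columns grow to the right and rows downward; lengths in m; the calibration is good to about 2 mm. A picture is of the moment at which its call begins.
- bot.sign_off(): hands the job in, once; it reports no verdict.
The state is a dict: "clock": time; "q": joint angles; "qvel": joint speeds; "tau": joint torques, N m; "eef_pos": TCP position; "ee_rot": TCP orientation; "contact_force": force on the tool from outside, world axes, zero at the start; "ft_torque": the same for the moment, N m; "finger_gap": finger opening in m.
Only numpy, scipy, OpenCV 4.12 (cv2) and the standard library are available. Lean on these libraries where they do the work, as an engineer would, in place of code of your own. Each camera call takes 0.05 s, during which the arm holds its last target. There are 200 camera calls.

TASK

Bank the winner's cap: lay the bottle cap from the cork coaster flat in the pocket of the track in front of the pusher, then turn the handwheel clockwise by its upright knob through one full revolution, so that the pusher sends the cap into the tin and comes back. Finish the turn by feel: ease the wheel up against its sprung stop until the stop just starts to give, hold it there a moment without forcing it, then let go, leaving the bottles, dice cup and scoreboard alone.

Things in the scene. Friction and masses are not known exactly. Their poses are not given: they have to be found in the camera images.
- cap_center (a point): Centre (half-way up) of the loose crimped steel bottle cap, 32 mm across, 7 mm high, 12 g, lying flat on a cork coaster 95 mm across and 5 mm thick.
- pocket (a point): Where the cap is to lie on the floor of the flat track, on its centre line, 45 mm above the table. x points along the track towards the tin, z up. Two rails 4 mm high, 40 mm apart inside, flank the track. 20 mm behind the point is the face of the waiting pusher (top 12 mm above the track), 36 mm ahead the track ends at the tin. 3 mm off across, 3 mm behind or 15 mm ahead still works.
- hub (a point): Flywheel centre, on its vertical axis, 78 mm above the table, 2 mm above the wheel's upper face; x along the track. The horizontal dark steel flywheel is 132 mm across; its boss stands up 7 mm. Axis and pocket are 125 mm apart. It turns clockwise seen from above (the other way it soon meets a rigid end).
- knob (a point): Middle of the upright round dark wooden crank knob, 100 mm above the table, 50 mm from the wheel's axis. The knob is 22 mm in diameter, stands from 80 to 118 mm above the table and spins freely on its pin, so a gripper can keep its orientation all the way round. At the start it is on the side of the axis away from the pocket, the wheel being ready for one stroke.
- pusher (a joint): Travel of the pusher (m): within 2 mm of 0 when back home at either end of the stroke, 0.055 in mid-stroke, half a turn of the wheel from the start. The wheel and pusher are geared together; turning slowly takes 1 to 5 N at the knob, varying along the stroke.
- stop (a joint): Yield of the hidden sprung stop that ends the turn (rad), 0 while untouched; a brass arm under the wheel shows it. It meets the wheel after one turn, up to 15 degrees (13 mm at the knob) before or after the knob is back at its start: where, only feel tells. At the knob it gives from about 7 N; 11 N is about 0.05 rad; over 0.12 rad (17 N) is forced. Let go, it springs back; the wheel stays.
- tin (a point): Middle of the floor of the open tin tray at the end of the track, 84 mm along the track by 100 mm across, rim 55 mm above the table, floor 11 mm above the table; three old caps lie at its far end. Axes as the pocket's.
- bottle_a: Brown glass beer bottle standing on the table, 61 mm across, 228 mm high, origin at the centre of its underside; bystander.
- bottle_b: A second, same brown glass beer bottle; bystander.
- dice_cup: Black plastic dice cup, 80 mm across the rim, 95 mm high, origin at the centre of its underside; bystander.
- scoreboard: Fixed varnished wooden abacus scoreboard, 100 x 360 mm, 62 mm high, origin at the centre of its underside; bystander.

How it is judged:
On the way, in this order (a step that is already met when the one before it is completed fails the run):
1. the cap lies flat in the pocket of the track, let go, with the pusher still home (x of cap_center in the frame of pocket between -0.006 and 0.018 m and y of cap_center in the frame of pocket between -0.006 and 0.006 m and z of cap_center in the frame of pocket below 0.0055 m and angle between cap_center's own z axis and vertical below 0.1 rad and contact force between the fingers and cap below 0.05 N and value of joint pusher below 0.004 m), for 0.2 s.
2. half-way round: the pusher is fully out and the cap is off the track, in the tin (value of joint pusher above 0.05 m and x of cap_center in the frame of tin between -0.042 and 0.042 m and y of cap_center in the frame of tin between -0.05 and 0.05 m and z of cap_center in the frame of tin below 0.03 m).
3. the wheel has come round to its sprung stop, which has just started to give (0.02 to 0.12 rad) and is held there (value of joint stop between 0.02 and 0.12 rad and value of joint pusher below 0.004 m), for 0.2 s.
At the end, for the whole second after the job is handed in: The cap is at rest inside the tin, the pusher is back home (within 4 mm), the sprung stop has sprung back (under 0.015 rad) and the wheel is let go (x of cap_center in the frame of tin between -0.042 and 0.042 m and y of cap_center in the frame of tin between -0.05 and 0.05 m and z of cap_center in the frame of tin below 0.03 m and value of joint pusher below 0.004 m and value of joint stop below 0.015 rad and contact force between the fingers and wheel below 0.05 N and linear speed of cap below 0.02 m/s); the robot touches nothing.
It fails at once if the sprung stop is forced: it yields more than 0.12 rad (value of joint stop above 0.12 rad).
It fails at once if a bottle or the dice cup is moved more than 20 mm (distance of any of bottle_a, bottle_b, dice_cup from where it was at the start of the episode above 0.02 m).
It fails at once if the scoreboard is struck with more than 5 N (contact force between any of the arm, the fingers and scoreboard above 5 N).
It also fails if it takes over 72 s, if anything falls off the work surface, if the arm or the gripper's body presses on something with over 40 N, if the wrist force passes 120 N, or if a joint passes its speed limit or range.

## Working session

There is one attempt and no reset: what is moved stays moved. The work goes in short steps, Python scripts to look and compute and a tool call to move; the robot and the scene stay as the last step left them, time stands still between calls to the robot, and variables do not carry over. Pictures are saved under pics/ and viewed, about 8 in all and at most 12, crops included, and the job is handed in when it is done.

Besides the shell and the picture viewer there is one more tool, called after "Emit:" as name(argument=value, ...) on one line, values as JSON. apply_moves: Moves the arm, as the interface text tells. Its arguments: {"type":"object","properties":{"moves":{"type":"string"}},"required":["moves"]}

```bash
mkdir -p pics; cat > h.py <<'E'
import numpy as np,cv2
from plant import bot
def snap(n,f,crop=None,s=1):
    c=bot.capture(n); im=c['color'][:,:,::-1]
    np.savez(''+f+'.npz',**c)
    if crop: a,b,d,e=crop; im=im[b:e,a:d]
    cv2.imwrite(f'pics/{f}.png',cv2.resize(im,None,fx=s,fy=s,interpolation=cv2.INTER_CUBIC)); return c
def ray(c,u,v,z):
    d=c['R'].T@np.array([(u-c['cx'])/c['fx'],(v-c['cy'])/c['fy'],1]); o=-c['R'].T@c['t']
    return o+d*(z-o[2])/d[2]
def dep(c,u,v):
    z=c['depth'][int(v),int(u)]; return c['R'].T@(np.array([(u-c['cx'])/c['fx']*z,(v-c['cy'])/c['fy']*z,z])-c['t'])
def proj(c,X):
    p=c['R']@X+c['t']; return p[0]/p[2]*c['fx']+c['cx'],p[1]/p[2]*c['fy']+c['cy']
E
python3 - <<'E'
from h import *
for n in('top','scene'):
    c=snap(n,n+'0',s=1.5); print(n,c['fx'],c['R'],-c['R'].T@c['t'])
o=bot.get_obs(); print(o)
E
```

```text
top 363.56649740414645 [[-0.08421546 -0.99643971 -0.00395795]
 [-0.97511653  0.08322947 -0.20547656]
 [ 0.20507442 -0.01344484 -0.97865403]] [0.48036719 0.02399868 1.00472142]
scene 439.42484510571904 [[-0.8766068   0.48097626 -0.01491138]
 [ 0.37663037  0.6664839  -0.6433885 ]
 [-0.2995164  -0.56961482 -0.76539459]] [1.05886981 0.80762052 1.15763931]
{'clock': 0.1, 'q': array([-0.9697836 ,  0.50176436, -0.42681554,  1.55135054,  0.22083078,
        1.1383108 , -0.21030194]), 'qvel': array([ 0.00224578, -0.00287135, -0.00164798, -0.00081286, -0.00100053,
        0.00016497, -0.00134015]), 'tau': array([-1.11318842e-02, -5.67879260e+01, -5.83803892e+00, -2.79917657e+01,
       -6.88824453e-02,  2.41556426e-02,  5.41200961e-05]), 'eef_pos': array([0.21525557, 0.61264596, 0.22577424]), 'ee_rot': array([-1.67308760e-04,  1.68071102e-01,  9.85774477e-01, -8.69963098e-04]), 'contact_force': array([-0.46268586,  0.39575652, -0.38874993]), 'ft_torque': array([ 0.00486145,  0.05912198, -0.04170649]), 'finger_gap': 0.09191651494397286}
```

View pics/top0.png

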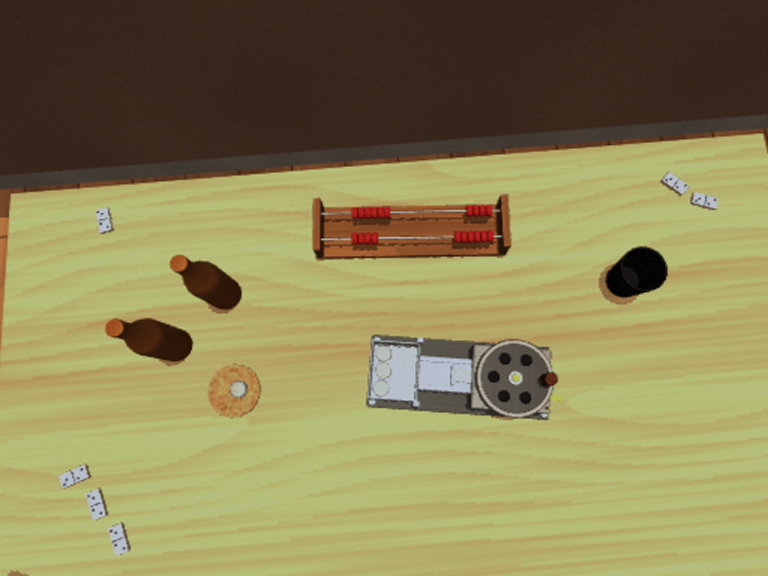

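View pics/scene0.png

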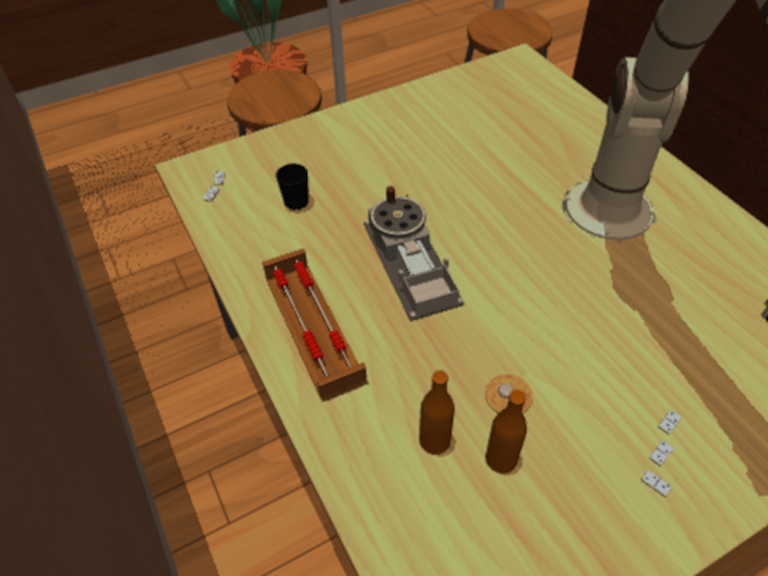

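The top view (1.5x) shows the cap at (238,390) on the coaster, the hub at (516,378), the knob at (551,379), the pusher at about (460,374) and the tin at (395,372). The bottles are beyond the cap, at (+x, +y). Next I'll measure these numerically.

```bash
python3 - <<'E'
from h import *
c=dict(np.load('top0.npz')); s=dict(np.load('scene0.npz'))
for n,u,v,z in [('cap',238,390,.0085+.0035),('hub',516,378,.083),('knobtop',551,379,.118),('pushtop',460,374,.057),('tinL',372,372,.055),('tinR',419,373,.055)]:
    print(n,ray(c,u/1.5,v/1.5,z).round(4),dep(c,u/1.5,v/1.5).round(4))
for n,u,v,z in [('cap',505,390,.012),('hub',398,214,.083),('knobtop',391,190,.118),('bottleA base',435,448,0),('B',504,467,0)]:
    print(n,ray(s,u/1.5,v/1.5,z).round(4),dep(s,u/1.5,v/1.5).round(4))
hsv=cv2.cvtColor(c['color'],cv2.COLOR_RGB2HSV)
# cap: low sat in coaster region
def cen(im,box,f):
    a,b,d,e=box; h=im[b:e,a:d]; m=f(h[...,0].astype(int),h[...,1].astype(int),h[...,2].astype(int)).astype(np.uint8)
    k,l,st,ce=cv2.connectedComponentsWithStats(m)
    i=1+st[1:,4].argmax(); return ce[i]+[a,b],st[i]
u,st=cen(hsv,(148,248,170,272),lambda h,s,v:(s<60)); print('capblob',u,st,ray(c,*u,.012))
a=c['color'][215:285,240:375,::-1]; 
cv2.imwrite('pics/z.png',cv2.resize(a,None,fx=5.8,fy=5.8,interpolation=cv2.INTER_CUBIC))
E
```

```text
cap [0.5333 0.3072 0.012 ] [0.5334 0.3078 0.01  ]
hub [ 0.51   -0.1767  0.083 ] [ 0.51   -0.1768  0.0826]
knobtop [ 0.5026 -0.2248  0.118 ] [ 0.5026 -0.2248  0.1182]
pushtop [ 0.5258 -0.0873  0.057 ] [ 0.5259 -0.0876  0.0548]
tinL [0.5421 0.0634 0.055 ] [0.5449 0.0652 0.0117]
tinR [ 0.5335 -0.0173  0.055 ] [ 0.5342 -0.0178  0.0427]
cap [0.5412 0.3124 0.012 ] [0.5383 0.3095 0.0055]
hub [ 0.5163 -0.1674  0.083 ] [ 0.5151 -0.1695  0.0806]
knobtop [ 0.5088 -0.2139  0.118 ] [ 0.5075 -0.2163  0.1156]
bottleA base [0.7245 0.3463 0.    ] [0.7328 0.3577 0.0286]
B [0.6327 0.4412 0.    ] [0.644  0.4509 0.0307]
capblob [158.67391304 259.16304348] [ 6  6 11 11 92] [0.53547153 0.30713616 0.012     ]
```

View pics/z.png

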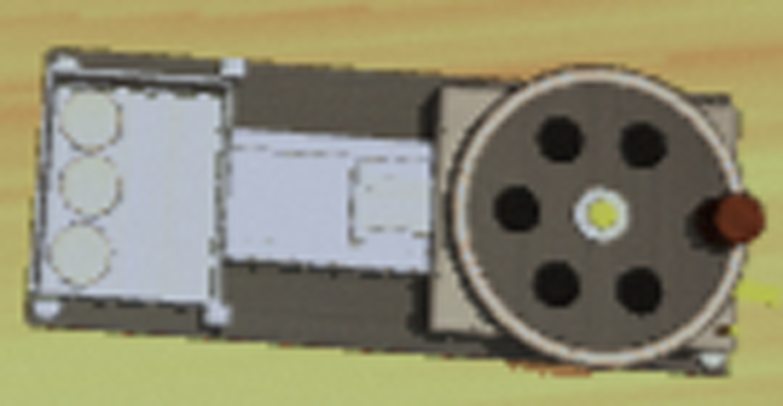

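The zoom (5.8x) shows the hub at (602,213), the knob top at (739,219), the pusher face at x≈352 between y=160 and 240, the rails at y≈148/262 by the tin, and the brass stop arm at (755,293).

```bash
python3 - <<'E'
from h import *
c=dict(np.load('top0.npz')); s=dict(np.load('scene0.npz'))
p=lambda u,v:((u+.5)/5.8-.5+240,(v+.5)/5.8-.5+215)
hub=ray(c,*p(602,213),.085)
print('hub',hub, 'knobtop',ray(c,*p(739,219),.118))
fa=[ray(c,*p(352,160),.057),ray(c,*p(352,241),.057)]
print('pushface',fa,(fa[0]+fa[1])/2)
P=[ray(c,*p(u,v),.055) for u,v in [(66,65),(234,68),(217,314),(45,308)]]; print('posts',np.round(P,4), np.mean(P,0))
r=[ray(c,*p(u,v),.049) for u,v in [(340,140),(335,265)]]; print('rails',r)
# bottle / scene blobs
for n,im,cam in(('hubtop',c['color'],c),('hubscene',s['color'],s)):
    h=cv2.cvtColor(im,cv2.COLOR_RGB2HSV); 
    U=proj(cam,hub); a,b=int(U[0])-9,int(U[1])-9
    w=h[b:b+19,a:a+19]; m=(w[...,2]>150).astype(np.uint8)
    k,l,st,ce=cv2.connectedComponentsWithStats(m)
    for i in range(1,k): print(n,U,st[i][4],ce[i]+[a,b],ray(cam,*(ce[i]+[a,b]),.085).round(4))
# cap in scene
h=cv2.cvtColor(s['color'],cv2.COLOR_RGB2HSV); w=h[245:275,320:355]; m=(w[...,1]<70).astype(np.uint8)
k,l,st,ce=cv2.connectedComponentsWithStats(m)
for i in range(1,k): print('cap',st[i],ray(s,*(ce[i]+[320,245]),.010).round(4))
# knob red-brown in both
for n,cam,b in(('top',c,(355,240,380,262)),('scene',s,(250,118,275,145))):
    h=cv2.cvtColor(cam['color'],cv2.COLOR_RGB2HSV)[b[1]:b[3],b[0]:b[2]]
    m=((h[...,1]>120)&((h[...,0]<12)|(h[...,0]>170))&(h[...,2]<150)).astype(np.uint8); k,l,st,ce=cv2.connectedComponentsWithStats(m)
    for i in range(1,k): print('knob',n,st[i],ce[i]+b[:2], ray(cam,*(ce[i]+b[:2]),.11).round(4))
E
```

```text
hub [ 0.51179119 -0.17495675  0.085     ] knobtop [ 0.50341618 -0.22415249  0.118     ]
pushface [array([ 0.54542635, -0.07283347,  0.057     ]), array([ 0.50990529, -0.069091  ,  0.057     ])] [ 0.52766582 -0.07096224  0.057     ]
posts [[ 0.599   0.0513  0.055 ]
 [ 0.5912 -0.0243  0.055 ]
 [ 0.4834 -0.0066  0.055 ]
 [ 0.4924  0.0688  0.055 ]] [0.54147591 0.0223057  0.055     ]
rails [array([ 0.5553648 , -0.06919603,  0.049     ]), array([ 0.50028708, -0.0612171 ,  0.049     ])]
hubtop (np.float64(343.3793103448276), np.float64(251.3103448275862)) 60 [343.25 251.6 ] [ 0.5111 -0.1745  0.085 ]
hubscene (np.float64(265.3921396023896), np.float64(140.50443206862303)) 3 [256. 132.] [ 0.5196 -0.2298  0.085 ]
hubscene (np.float64(265.3921396023896), np.float64(140.50443206862303)) 1 [269. 131.] [ 0.4765 -0.2114  0.085 ]
hubscene (np.float64(265.3921396023896), np.float64(140.50443206862303)) 5 [273.2 131.4] [ 0.4645 -0.2021  0.085 ]
hubscene (np.float64(265.3921396023896), np.float64(140.50443206862303)) 8 [265.125 141.375] [ 0.5148 -0.1716  0.085 ]
cap [13 11  8  8 48] [0.5406 0.3098 0.01  ]
knob top [ 5  9 11  8 71] [365.4084507 252.6056338] [ 0.5033 -0.2225  0.11  ]
knob scene [ 8  7  5 10 43] [260.13953488 129.39534884] [ 0.5131 -0.2102  0.11  ]
```

Emit:
apply_moves(moves="0 0 0 -0.04 -0.018 0 1;0 0 0 -0.04 -0.018 0 1;0 0 0 -0.04 -0.018 0 1;0 0 0 -0.04 -0.018 0 1;0 0 0 -0.04 -0.018 0 1;0 0 0 -0.04 -0.018 0 1;0 0 0 -0.04 -0.018 0 1;0 0 0 -0.04 -0.018 0 1")

```text
clock: 0.9
eef_pos: [0.4687, 0.3688, 0.2205]
ee_rot: [-0.005, 0.159, 0.987, -0.002]
contact_force: [0.8, 0.9, -0.6]
finger_gap: 0.0917
```

Emit:
apply_moves(moves="0 0 8.5 0 0 0 0.2;0 0 8.5 0 0 0 0.2;0 0 8.5 0 0 0 0.2;0 0 8.5 0 0 0 0.2;0 0 8.5 0 0 0 0.2;0 0 8.5 0 0 0 0.2;0 0 8.5 0 0 0 0.2;0 0 8.5 0 0 0 0.2")

```text
clock: 1.7
eef_pos: [0.4763, 0.3548, 0.2156]
ee_rot: [-0.001, 0.69, 0.723, -0.009]
contact_force: [0.9, -0.3, 0.3]
finger_gap: 0.0549
```

```bash
cat >> h.py <<'E'
from scipy.spatial.transform import Rotation as Rn
D=np.array([.155,.988,0]); D/=np.linalg.norm(D); N=np.array([D[1],-D[0],0])
def pose():
    o=bot.get_obs(); w,x,y,z=o['ee_rot']; return o,o['eef_pos'],Rn.from_quat([x,y,z,w])
def need(X,ydir=N):
    o,p,R=pose(); z=np.array([0,0,-1.]); T=np.column_stack([np.cross(ydir,z),ydir,z])
    rv=(R.inv()*Rn.from_matrix(T)).as_rotvec(degrees=True)
    print('t',o['clock'],'pos',p.round(4),'F',o['contact_force'].round(2),'gap',round(o['finger_gap'],4),'q',o['q'].round(2))
    print('turn',rv.round(2),'shift now',R.inv().apply(np.array(X)-p).round(4),'shift after turn',(T.T@(np.array(X)-p)).round(4))
E
python3 -c "
from h import *
need([.537,.308,.12])"
```

```text
t 1.7 pos [0.4763 0.3548 0.2156] F [ 0.92 -0.25  0.33] gap 0.0549 q [-0.6   0.39 -0.11  1.7   0.05  1.07 -0.68]
turn [-0.76  0.7  11.58] shift now [-0.0485  0.0599  0.0952] shift after turn [-0.0368  0.0672  0.0956]
```

Emit:
apply_moves(moves="-0.8 0.7 5.8 0 0 0 0.2;0 0 5.8 0 0 0 0.2;0 0 0 -0.013 0.023 0.03 0.2;0 0 0 -0.012 0.022 0.03 0.2;0 0 0 -0.012 0.022 0.03 0.2;0 0 0 0 0 0.04 0.2;0 0 0 0 0 0 0.2;0 0 0 0 0 0 0.2")

```text
clock: 2.5
eef_pos: [0.5368, 0.3072, 0.0809]
ee_rot: [-0.001, 0.763, 0.646, 0.0]
contact_force: [-0.3, -0.3, 0.8]
finger_gap: 0.055
```

```bash
python3 - <<'E'
from h import *
need([.537,.308,.008])
c=snap('top','t1',(110,210,210,285),4); s=snap('scene','s1',(290,210,390,285),4)
p=pose()[1]
import cv2
a=cv2.imread('pics/t1.png'); b=cv2.imread('pics/s1.png'); cv2.imwrite('pics/ts1.png',np.hstack([a,b]))
for d in [0,.032,-.032]:
    for z in(0,):
        X=p+N*d; print(d,np.round((np.array(proj(c,X))-[110,210]+.5)*4-.5),np.round((np.array(proj(s,X))-[290,210]+.5)*4-.5)+[400,0])
E
```

```text
t 2.5 pos [0.5368 0.3072 0.0809] F [-0.28 -0.28  0.84] gap 0.055 q [-0.53  0.58 -0.04  1.75  0.03  0.81 -0.75]
turn [-0.03 -0.05 -0.59] shift now [0.0008 0.0001 0.0729] shift after turn [0.0008 0.0001 0.0729]
0 [163. 193.] [602. 144.]
0.032 [170. 142.] [562. 157.]
-0.032 [156. 246.] [642. 131.]
```

View pics/ts1.png

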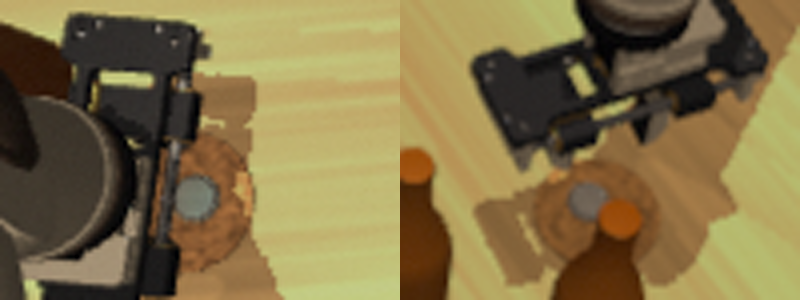

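Cap seen at (196,198) in the left half (top view), between the jaws as intended. The scene view is biased a few mm towards +x, which the jaws will absorb. Descending.

Emit:
apply_moves(moves="0 0 0 0.001 0 0.035 0.2;0 0 0 0 0 0.025 0.2;0 0 0 0 0 0.009 0.2;0 0 0 0 0 0.003 0.2;0 0 0 0 0 0 0.2")

```text
clock: 3.1
eef_pos: [0.5422, 0.3173, 0.0197]
ee_rot: [-0.0, 0.761, 0.648, 0.01]
contact_force: [-0.1, -0.2, 0.7]
finger_gap: 0.0547
```

```bash
python3 -c "
from h import *
need([.537,.308,.008])"
```

```text
t 3.1 pos [0.5422 0.3173 0.0197] F [-0.12 -0.25  0.73] gap 0.0547 q [-0.54  0.67 -0.04  1.76  0.04  0.69 -0.76]
turn [ 0.72 -0.88 -0.26] shift now [-0.0102 -0.0038  0.0115] shift after turn [-0.01   -0.0037  0.0117]
```

Emit:
apply_moves(moves="0.7 -0.9 -0.3 -0.010 -0.004 0.005 0.2;0 0 0 0 0 0 0.2")

```text
clock: 3.3
eef_pos: [0.5377, 0.3086, 0.017]
ee_rot: [0.001, 0.759, 0.651, 0.001]
contact_force: [0.2, -0.3, -0.9]
finger_gap: 0.055
```

```bash
python3 -c "
from h import *
need([.537,.308,.008])"
```

```text
t 3.3 pos [0.5377 0.3086 0.017 ] F [ 0.21 -0.25 -0.88] gap 0.055 q [-0.53  0.68 -0.04  1.77  0.04  0.7  -0.75]
turn [ 0.13 -0.04  0.09] shift now [-0.0007 -0.0006  0.009 ] shift after turn [-0.0007 -0.0006  0.009 ]
```

Emit:
apply_moves(moves="0 0 0 0 0 0.006 0.2;0 0 0 0 0 0.003 0.2;0 0 0 0 0 0 0.2")

```text
clock: 3.6
eef_pos: [0.5389, 0.3088, 0.0089]
ee_rot: [0.001, 0.76, 0.65, 0.002]
contact_force: [0.8, 0.2, 0.2]
finger_gap: 0.055
```

```bash
python3 -c "
from h import *
need([.537,.308,.008])"
```

```text
t 3.6 pos [0.5389 0.3088 0.0089] F [0.8  0.19 0.21] gap 0.055 q [-0.53  0.69 -0.04  1.77  0.04  0.68 -0.75]
turn [ 0.25 -0.14  0.05] shift now [-0.001  -0.0018  0.0009] shift after turn [-0.001  -0.0018  0.0009]
```

Emit:
apply_moves(moves="0 0 0 0 -0.002 0.002 0.2;0 0 0 0 0 0 -0.4;0 0 0 0 0 0 -1;0 0 0 0 0 0 -1;0 0 0 0 0 0 -1;0 0 0 0 0 0 -1;0 0 0 0 0 0 -1")

```text
clock: 4.3
eef_pos: [0.5367, 0.3093, 0.0066]
ee_rot: [0.001, 0.76, 0.65, 0.002]
contact_force: [0.1, -0.6, 0.1]
finger_gap: 0.0295
```

Emit:
apply_moves(moves="0 0 0 0 0 -0.01 -1;0 0 0 0 0 -0.02 -1;0 0 0 0 0 -0.03 -1;0 0 0 0 0 -0.03 -1;0 0 0 0 0 -0.02 -1;0 0 0 0 0 0 -1")

```text
clock: 4.9
eef_pos: [0.5359, 0.3089, 0.123]
ee_rot: [0.001, 0.76, 0.65, 0.002]
contact_force: [0.6, 0.7, -0.7]
finger_gap: 0.0293
```

```bash
python3 - <<'E'
from h import *
need([.5315,-.046,.12])
c=snap('top','t2',(110,190,210,290),4); s=snap('scene','s2',(290,190,390,290),4)
a=cv2.imread('pics/t2.png'); b=cv2.imread('pics/s2.png'); cv2.imwrite('pics/ts2.png',np.hstack([a,b]))
E
```

```text
t 4.9 pos [0.5359 0.3089 0.123 ] F [ 0.58  0.66 -0.75] gap 0.0293 q [-0.53  0.52 -0.05  1.73  0.03  0.88 -0.75]
turn [ 0.2  -0.11  0.06] shift now [-0.3513  0.0502  0.0025] shift after turn [-0.3513  0.0506  0.003 ]
```

View pics/ts2.png

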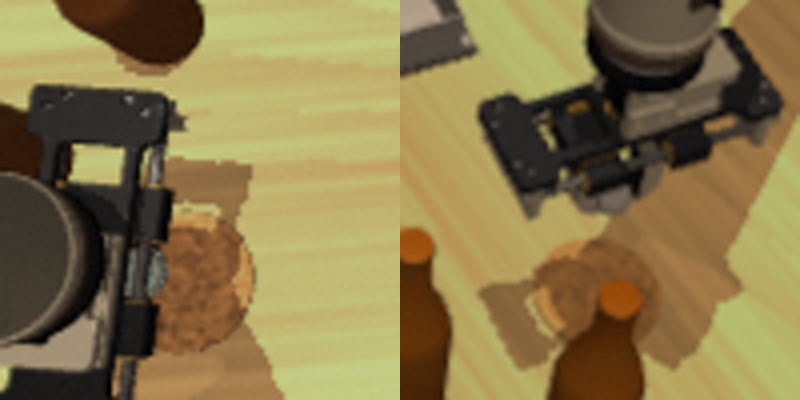

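The cap is in the jaws (left view: visible edge at (167,272); right view: silver disc under the fingers at (605,195)). The gap is 29 mm instead of 32, so I'll check how far off-centre it sits along the track direction.

```bash
python3 - <<'E'
from h import *
c=dict(np.load('t2.npz')); s=dict(np.load('s2.npz')); p=pose()[1]
f=lambda u,v,u0,v0:((u+.5)/4-.5+u0,(v+.5)/4-.5+v0)
for z in(.122,.127):
  E=ray(c,*f(167,272,110,190),z)-p; print('top edge  along D',E@D,'N',E@N)
  for q in [(203,215),(238,205),(175,200)]:
    E=ray(s,*f(*q,290,190),z)-p; print('scene edge along D',E@D,'N',E@N)
  # before: cap in t1 
c=dict(np.load('t1.npz')); f1=f(196,198,110,210); print('cap before',ray(c,*f1,.012))
E
```

```text
top edge  along D -0.014499807743173226 N 0.002440143705352683
scene edge along D 0.015877631155366723 N 0.014470990106664786
scene edge along D 0.01693523457745962 N -0.01207705098668694
scene edge along D -0.0021004413035049137 N 0.02717988346896601
top edge  along D -0.016053291344540012 N 0.002373602615374301
scene edge along D 0.01857730274716028 N 0.016529056422324426
scene edge along D 0.01962980012795121 N -0.009890812436069017
scene edge along D 0.0006860272658581931 N 0.029176592064846494
cap before [0.53558372 0.30726503 0.012     ]
```

Cap is centred in the jaws within about 2 mm. Next I'll refine the track centreline with profiles across the rails.

```bash
python3 - <<'E'
from h import *
P=np.array([.531,-.051,0])
for n in('top0','scene0'):
    c=dict(np.load(n+'.npz')); g=c['color'].astype(np.float32).mean(2)
    for z in (.049,):
        prof=[]
        t=np.arange(-.040,.0401,.0025)
        for a in t:
            v=[]
            for d in np.arange(0,.031,.003):
                X=P+D*d+N*a; X[2]=z; u=proj(c,X); v.append(cv2.getRectSubPix(g,(1,1),u)[0,0])
            prof.append(np.mean(v))
        print(n,[(round(a*1000,1),int(v)) for a,v in zip(t,prof)])
    # along the centre line
    print('along',[(int(d*1000),int(np.mean([cv2.getRectSubPix(g,(1,1),proj(c,P+D*d+N*a+[0,0,.045]))[0,0] for a in(-.008,-.004,0,.004,.008)]))) for d in np.arange(-.04,.05,.003)])
E
```

```text
top0 [(np.float64(-40.0), 81), (np.float64(-37.5), 81), (np.float64(-35.0), 77), (np.float64(-32.5), 66), (np.float64(-30.0), 92), (np.float64(-27.5), 167), (np.float64(-25.0), 192), (np.float64(-22.5), 192), (np.float64(-20.0), 190), (np.float64(-17.5), 193), (np.float64(-15.0), 193), (np.float64(-12.5), 193), (np.float64(-10.0), 193), (np.float64(-7.5), 193), (np.float64(-5.0), 193), (np.float64(-2.5), 193), (np.float64(0.0), 193), (np.float64(2.5), 193), (np.float64(5.0), 193), (np.float64(7.5), 193), (np.float64(10.0), 193), (np.float64(12.5), 193), (np.float64(15.0), 192), (np.float64(17.5), 187), (np.float64(20.0), 173), (np.float64(22.5), 190), (np.float64(25.0), 191), (np.float64(27.5), 167), (np.float64(30.0), 100), (np.float64(32.5), 82), (np.float64(35.0), 80), (np.float64(37.5), 80), (np.float64(40.0), 81)]
along [(-40, 190), (-37, 190), (-33, 190), (-30, 189), (-27, 187), (-24, 186), (-21, 160), (-18, 176), (-15, 193), (-12, 193), (-9, 193), (-6, 193), (-3, 193), (0, 193), (2, 193), (5, 193), (8, 193), (11, 193), (14, 193), (17, 193), (20, 193), (23, 193), (26, 193), (29
[... 545 characters left out ...]
t64(5.0), 171), (np.float64(7.5), 171), (np.float64(10.0), 172), (np.float64(12.5), 171), (np.float64(15.0), 172), (np.float64(17.5), 171), (np.float64(20.0), 170), (np.float64(22.5), 168), (np.float64(25.0), 167), (np.float64(27.5), 164), (np.float64(30.0), 147), (np.float64(32.5), 112), (np.float64(35.0), 75), (np.float64(37.5), 67), (np.float64(40.0), 69)]
along [(-40, 147), (-37, 147), (-33, 143), (-30, 132), (-27, 108), (-24, 84), (-21, 85), (-18, 117), (-15, 150), (-12, 169), (-9, 172), (-6, 171), (-3, 171), (0, 171), (2, 171), (5, 171), (8, 171), (11, 171), (14, 171), (17, 171), (20, 172), (23, 172), (26, 171), (29, 171), (32, 169), (35, 156), (38, 132), (41, 102), (44, 79), (47, 66)]
```

Emit:
apply_moves(moves="0 0 0 -0.045 0.006 0 -1;0 0 0 -0.045 0.006 0 -1;0 0 0 -0.045 0.006 0 -1;0 0 0 -0.045 0.006 0 -1;0 0 0 -0.045 0.006 0 -1;0 0 0 -0.045 0.006 0 -1;0 0 0 -0.04 0.006 0 -1;0 0 0 -0.02 0.003 0 -1")

```text
clock: 5.8
eef_pos: [0.5199, -0.0319, 0.109]
ee_rot: [-0.005, 0.756, 0.655, -0.007]
contact_force: [1.0, -1.2, -0.3]
finger_gap: 0.0297
```

```bash
python3 - <<'E'
from h import *
need([.5315,-.046,.09])
E
```

```text
t 5.8 pos [ 0.5199 -0.0319  0.109 ] F [ 0.99 -1.2  -0.28] gap 0.0297 q [-0.01  0.41  0.02  1.97 -0.01  0.78 -0.12]
turn [-0.96  0.2   0.72] shift now [-0.0122  0.0138  0.0188] shift after turn [-0.0121  0.0137  0.019 ]
```

Emit:
apply_moves(moves="-1 0.2 0.7 -0.012 0.014 0.02 -1;0 0 0 0 0 0 -1;0 0 0 0 0 0.01 -1;0 0 0 0 0 0 -1")

```text
clock: 6.2
eef_pos: [0.5273, -0.051, 0.074]
ee_rot: [-0.002, 0.762, 0.647, -0.003]
contact_force: [0.2, 0.5, -0.0]
finger_gap: 0.0293
```

```bash
python3 - <<'E'
from h import *
need([.533,-.046,.0505])
E
```

```text
t 6.2 pos [ 0.5273 -0.051   0.074 ] F [ 0.18  0.53 -0.02] gap 0.0293 q [ 0.02  0.47  0.03  1.97 -0.02  0.71 -0.1 ]
turn [-0.41  0.14 -0.44] shift now [0.0059 0.005  0.0234] shift after turn [0.0058 0.0049 0.0235]
```

Emit:
apply_moves(moves="-0.4 0.1 -0.4 0.006 0.005 0.008 -1;0 0 0 0 0 0 -1;0 0 0 0 0 0.005 -1;0 0 0 0 0 0 -1")

```text
clock: 6.6
eef_pos: [0.5336, -0.0407, 0.0599]
ee_rot: [-0.001, 0.758, 0.653, 0.0]
contact_force: [-0.2, 0.1, -0.6]
finger_gap: 0.0293
```

```bash
python3 - <<'E'
from h import *
need([.533,-.046,.0505])
s=snap('scene','s3',(230,120,330,195),6)
E
```

```text
t 6.6 pos [ 0.5336 -0.0407  0.0599] F [-0.15  0.14 -0.64] gap 0.0293 q [ 0.01  0.5   0.02  1.97 -0.02  0.67 -0.11]
turn [-0.03 -0.07  0.39] shift now [-0.0054  0.0002  0.0094] shift after turn [-0.0054  0.0002  0.0094]
```

View pics/s3.png

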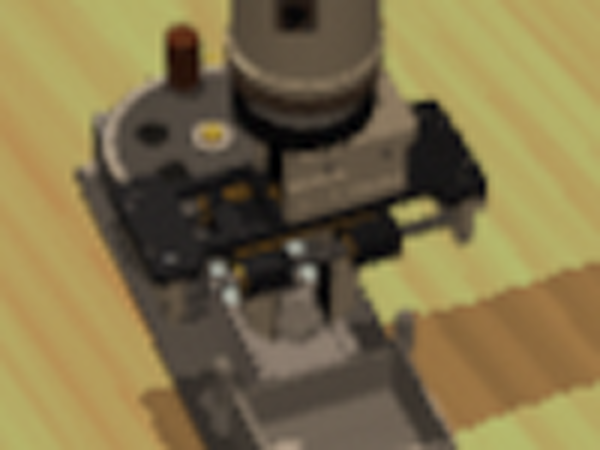

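The view shows the held cap at about (290,325), centred between the rails. Final lowering.

Emit:
apply_moves(moves="0 0 0.4 -0.004 0 0.004 -1;0 0 0 0 0 0.003 -1;0 0 0 0 0 0.001 -1;0 0 0 0 0 0 -1")

```text
clock: 7.05
eef_pos: [0.5338, -0.0454, 0.0523]
ee_rot: [0.0, 0.76, 0.65, 0.001]
contact_force: [0.3, -0.3, -1.1]
finger_gap: 0.0297
```

```bash
python3 - <<'E'
from h import *
need([.533,-.046,.0505])
E
```

```text
t 7.05 pos [ 0.5338 -0.0454  0.0523] F [ 0.31 -0.29 -1.12] gap 0.0297 q [ 0.01  0.51  0.03  1.97 -0.02  0.66 -0.1 ]
turn [ 0.08 -0.06 -0.07] shift now [-0.0007 -0.0007  0.0018] shift after turn [-0.0007 -0.0007  0.0018]
```

Emit:
apply_moves(moves="0 0 0 0 0 0.002 -1;0 0 0 0 0 0 -1;0 0 0 0 0 0 -0.1;0 0 0 0 0 0 -0.1;0 0 0 0 0 0 -0.1;0 0 0 0 0 -0.01 -0.1;0 0 0 0 0 -0.03 -0.1;0 0 0 0 0 -0.04 -0.1")

```text
clock: 7.85
eef_pos: [0.5292, -0.0454, 0.1283]
ee_rot: [-0.004, 0.76, 0.649, -0.003]
contact_force: [-0.3, -0.5, 0.0]
finger_gap: 0.0411
```

Emit:
apply_moves(moves="0 0 0 0.045 -0.02 -0.02 -0.1;0 0 0 0.045 -0.02 -0.01 -0.1;0 0 0 0.045 -0.02 0 -0.1;0 0 0 0 0 0 -0.1")

```text
clock: 8.25
eef_pos: [0.498, 0.0967, 0.1685]
ee_rot: [0.001, 0.763, 0.647, 0.004]
contact_force: [-0.8, 1.0, 0.6]
finger_gap: 0.0414
```

```bash
python3 - <<'E'
from h import *
need([.5033,-.2235,.15])
c=snap('top','t4',(240,215,375,285),5.8)
E
```

```text
t 8.25 pos [0.498  0.0967 0.1685] F [-0.85  1.01  0.62] gap 0.0414 q [-0.22  0.28 -0.03  1.98  0.01  0.87 -0.42]
turn [ 0.42 -0.23 -0.49] shift now [-0.3151  0.0574  0.0177] shift after turn [-0.3156  0.0549  0.0185]
```

View pics/t4.png

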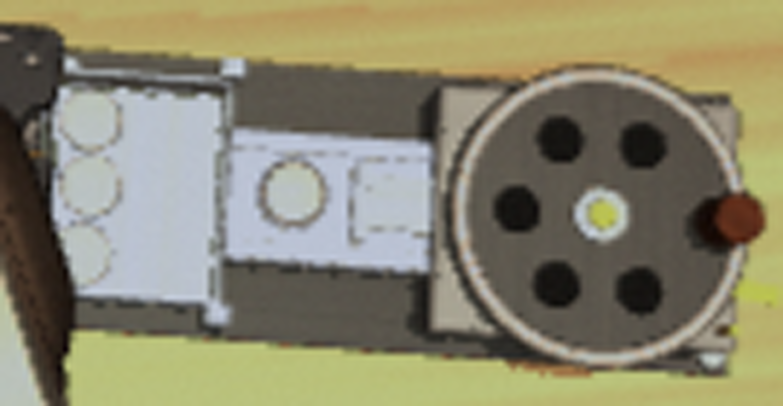

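The cap lies flat on the track at (293,192), between the rails and clear of the pusher. Checking it in the pocket frame.

```bash
python3 - <<'E'
from h import *
c=dict(np.load('t4.npz')); p=lambda u,v:((u+.5)/5.8-.5+240,(v+.5)/5.8-.5+215)
X=ray(c,*p(293,192),.050); P=np.array([.531,-.0512,.05]); print(X,(X-P)@D,(X-P)@N, dep(c,*p(293,192)))
X=ray(c,*p(352,200),.057);print('face D',(X-P)@D, 'N',(X-P)@N)
E
```

```text
[ 0.53393866 -0.04568098  0.05      ] 0.005907781202539763 0.00204777489378286 [ 0.53374334 -0.04542693  0.05348094]
face D -0.02003256442385774 N -8.049793248939713e-05
```

Cap is in the pocket at x≈+6 mm, |y|≈2 mm. Moving to the knob at (0.5033,-0.2242).

Emit:
apply_moves(moves="0 0 0 -0.04 0.007 0 -0.1;0 0 0 -0.045 0.007 0 -0.1;0 0 0 -0.045 0.007 0 -0.1;0 0 0 -0.045 0.007 0 -0.1;0 0 0 -0.045 0.007 0 -0.1;0 0 0 -0.04 0.007 0 -0.1;0 0 0 -0.02 0.004 0 -0.1;0 0 0 0 0 0 -0.1")

```text
clock: 9.1
eef_pos: [0.4976, -0.2104, 0.1728]
ee_rot: [0.006, 0.765, 0.644, 0.004]
contact_force: [-0.5, -0.4, -0.5]
finger_gap: 0.0415
```

```bash
python3 - <<'E'
from h import *
need([.5033,-.2242,.135])
E
```

```text
t 9.1 pos [ 0.4976 -0.2104  0.1728] F [-0.54 -0.4  -0.49] gap 0.0415 q [ 0.24  0.33  0.13  1.91 -0.06  0.89  0.23]
turn [ 0.84  0.13 -0.89] shift now [-0.0125  0.0074  0.0379] shift after turn [-0.0127  0.0078  0.0378]
```

Emit:
apply_moves(moves="0.8 0.1 -0.9 -0.012 0.008 0.015 -0.1;0 0 0 0 0 0.015 -0.1;0 0 0 0 0 0 -0.1")

```text
clock: 9.4
eef_pos: [0.5023, -0.2256, 0.1425]
ee_rot: [0.0, 0.761, 0.648, -0.0]
contact_force: [-0.9, -0.2, 0.5]
finger_gap: 0.0416
```

```bash
python3 - <<'E'
from h import *
need([.5033,-.2242,.088])
E
```

```text
t 9.4 pos [ 0.5023 -0.2256  0.1425] F [-0.92 -0.23  0.5 ] gap 0.0416 q [ 0.27  0.39  0.13  1.89 -0.07  0.86  0.27]
turn [ 0.02  0.02 -0.24] shift now [0.0015 0.0008 0.0545] shift after turn [0.0015 0.0008 0.0545]
```

Emit:
apply_moves(moves="0 0 0 0.001 0.001 0.01 -0.1;0 0 0 0 0 0.01 -0.1;0 0 0 0 0 0.01 -0.1;0 0 0 0 0 0 -0.1")

```text
clock: 9.8
eef_pos: [0.5032, -0.2206, 0.1101]
ee_rot: [-0.001, 0.76, 0.65, 0.0]
contact_force: [-0.4, 0.7, -0.3]
finger_gap: 0.0415
```

```bash
python3 - <<'E'
from h import *
need([.5033,-.2242,.088])
E
```

```text
t 9.8 pos [ 0.5032 -0.2206  0.1101] F [-0.38  0.72 -0.33] gap 0.0415 q [ 0.27  0.44  0.12  1.92 -0.07  0.79  0.27]
turn [-0.05 -0.08 -0.01] shift now [-0.0036  0.0007  0.0221] shift after turn [-0.0036  0.0007  0.0221]
```

Emit:
apply_moves(moves="0 0 0 -0.004 0.001 0.01 -0.1;0 0 0 -0.001 0 0.009 -0.1;0 0 0 0 0 0 -0.1;0 0 0 0 0 0 -0.6;0 0 0 0 0 0 -1;0 0 0 0 0 0 -1;0 0 0 0 0 0 -1")

```text
clock: 10.5
eef_pos: [0.5039, -0.2259, 0.0897]
ee_rot: [-0.0, 0.76, 0.65, 0.0]
contact_force: [0.7, -0.5, -3.0]
finger_gap: 0.0215
```

```bash
python3 - <<'E'
from h import *
need([.5033,-.2242,.088])
E
```

```text
t 10.5 pos [ 0.5039 -0.2259  0.0897] F [ 0.69 -0.47 -3.01] gap 0.0215 q [ 0.28  0.47  0.12  1.92 -0.08  0.75  0.29]
turn [-0.01 -0.08  0.01] shift now [ 0.0016 -0.0009  0.0017] shift after turn [ 0.0016 -0.0009  0.0017]
```

The knob is gripped (gap 21.5 mm). Adding a helper for the circle, then starting the turn.

```bash
cat >> h.py <<'E'
HUB=np.array([.511,-.1748,0])
def wheel(e=-.0016,step=10,n=6):
    o,p,R=pose(); C=HUB+e*D; r=p-C; x,y=r@D,r@N; th=np.degrees(np.arctan2(-y,-x))%360; rad=np.hypot(x,y); F=o['contact_force']
    a=np.radians(th); T=np.array([np.sin(a),-np.cos(a)]); Rr=np.array([-np.cos(a),-np.sin(a)]); f=np.array([F@D,F@N])
    print('t',o['clock'],'th',th.round(2),'rad',rad.round(4),'z',p[2].round(4),'Ftan',(f@T).round(2),'Frad',(f@Rr).round(2),'Fz',F[2].round(2),'gap',round(o['finger_gap'],4))
    print('tilt',(R.inv()*Rn.from_matrix(np.column_stack([D,N,[0,0,-1.]]))).as_rotvec(degrees=True).round(2))
    q=np.array([x,y])
    for i in range(1,n+1):
        b=np.radians(th+i*step); g=-.05*np.array([np.cos(b),np.sin(b)]); print((g-q).round(4),end=' '); q=g
    print()
E
```

Emit:
apply_moves(moves="0 0 0 0.001 -0.009 0 -1;0 0 0 0.002 -0.008 0 -1;0 0 0 0.004 -0.008 0 -1;0 0 0 0 0 0 -1")

```text
clock: 10.9
eef_pos: [0.4786, -0.2143, 0.0897]
ee_rot: [0.0, 0.76, 0.65, 0.001]
contact_force: [0.1, 1.1, -3.2]
finger_gap: 0.0215
```

```bash
python3 - <<'E'
from h import *
wheel()
E
```

```text
t 10.9 th 31.44 rad 0.0497 z 0.0897 Ftan 0.68 Frad -0.88 Fz -3.2 gap 0.0215
tilt [ 0.07 -0.06  0.01]
[ 0.0049 -0.0072] [ 0.0063 -0.006 ] [ 0.0073 -0.0048] [ 0.008  -0.0035] [ 0.0085 -0.002 ] [ 0.0087 -0.0005]
```

Emit:
apply_moves(moves="0 0 0 0.005 -0.007 0 -1;0 0 0 0.006 -0.006 0 -1;0 0 0 0.007 -0.005 0 -1;0 0 0 0.008 -0.0035 0 -1;0 0 0 0.0085 -0.002 0 -1;0 0 0 0.0085 -0.0005 0 -1;0 0 0 0 0 0 -1")

```text
clock: 11.6
eef_pos: [0.4625, -0.1659, 0.0898]
ee_rot: [0.004, 0.76, 0.65, 0.002]
contact_force: [6.3, 1.8, -7.9]
finger_gap: 0.0215
```

```bash
python3 - <<'E'
from h import *
wheel()
E
```

```text
t 11.6 th 93.39 rad 0.0494 z 0.0898 Ftan 3.14 Frad -5.72 Fz -7.86 gap 0.0215
tilt [0.49 0.12 0.03]
[0.0087 0.0007] [0.0083 0.0027] [0.0077 0.0041] [0.0068 0.0054] [0.0058 0.0065] [0.0046 0.0074]
```

Emit:
apply_moves(moves="0.4 0 0 0.0087 0.001 0 -1;0 0 0 0.0083 0.0027 0 -1;0 0 0 0.0077 0.004 0 -1;0 0 0 0.0068 0.0054 0 -1;0 0 0 0.0058 0.0065 0 -1;0 0 0 0.0046 0.0074 0 -1;0 0 0 0 0 0 -1")

```text
clock: 12.3
eef_pos: [0.4918, -0.1305, 0.0897]
ee_rot: [0.0, 0.761, 0.649, -0.005]
contact_force: [1.6, -1.9, -4.2]
finger_gap: 0.0215
```

```bash
python3 - <<'E'
from h import *
wheel()
E
```

```text
t 12.3 th 148.66 rad 0.0496 z 0.0897 Ftan 0.8 Frad -2.39 Fz -4.21 gap 0.0215
tilt [-0.34  0.45 -0.18]
[0.0042 0.0076] [0.0025 0.0084] [0.001  0.0087] [-0.0006  0.0087] [-0.0021  0.0085] [-0.0035  0.008 ]
```

Emit:
apply_moves(moves="-0.3 0.4 -0.2 0.0042 0.0076 0 -1;0 0 0 0.0025 0.0084 0 -1;0 0 0 0.001 0.0087 0 -1;0 0 0 0 0 0 -1")

```text
clock: 12.7
eef_pos: [0.5196, -0.1271, 0.0897]
ee_rot: [0.0, 0.76, 0.65, -0.0]
contact_force: [0.2, -3.1, -0.6]
finger_gap: 0.0213
```

```bash
python3 - <<'E'
from h import *
wheel()
snap('scene','s5',(230,120,330,195),6)
c=snap('top','t5',(240,215,375,285),4)
E
```

```text
t 12.7 th 181.25 rad 0.0501 z 0.0897 Ftan 0.74 Frad -3.0 Fz -0.62 gap 0.0213
tilt [-0.03  0.04  0.01]
[-0.0011  0.0087] [-0.0024  0.0084] [-0.0039  0.0078] [-0.0052  0.007 ] [-0.0063  0.006 ] [-0.0072  0.0048]
```

View pics/s5.png

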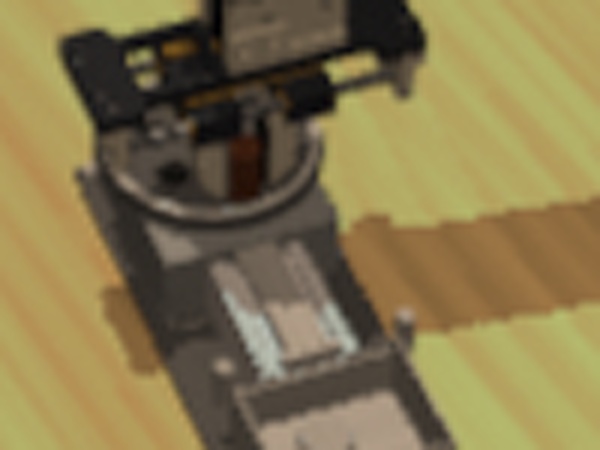

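The pusher is fully out at (300,330) and the track is empty. Checking the tin from above.

View pics/t5.png

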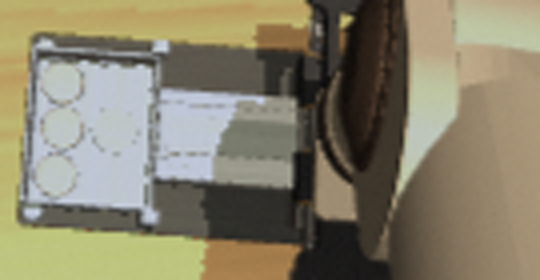

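The cap lies in the tin at (117,127), beside the three old ones. Continuing round.

Emit:
apply_moves(moves="0 0 0 -0.001 0.0087 0 -1;0 0 0 -0.0024 0.0084 0 -1;0 0 0 -0.0039 0.0078 0 -1;0 0 0 -0.0052 0.007 0 -1;0 0 0 -0.0063 0.006 0 -1;0 0 0 -0.0072 0.0048 0 -1;0 0 0 0 0 0 -1")

```text
clock: 13.5
eef_pos: [0.5585, -0.1585, 0.0895]
ee_rot: [-0.003, 0.759, 0.651, -0.001]
contact_force: [-1.9, -2.4, 2.0]
finger_gap: 0.0214
```

```bash
python3 - <<'E'
from h import *
wheel()
E
```

```text
t 13.5 th 240.62 rad 0.051 z 0.0895 Ftan 1.59 Frad -2.61 Fz 2.05 gap 0.0214
tilt [-0.33 -0.19  0.11]
[-0.0084  0.0027] [-0.0084  0.0022] [-0.0087  0.0007] [-0.0087 -0.0009] [-0.0084 -0.0023] [-0.0079 -0.0038]
```

Emit:
apply_moves(moves="-0.3 -0.2 0 -0.008 0.0035 0 -1;0 0 0 -0.0085 0.002 0 -1;0 0 0 -0.0087 0.0005 0 -1;0 0 0 -0.0087 -0.0009 0 -1;0 0 0 -0.0084 -0.0023 0 -1;0 0 0 -0.0079 -0.0038 0 -1;0 0 0 0 0 0 -1")

```text
clock: 14.2
eef_pos: [0.5504, -0.2083, 0.0895]
ee_rot: [-0.001, 0.759, 0.652, 0.002]
contact_force: [-2.5, 1.0, 1.8]
finger_gap: 0.0215
```

```bash
python3 - <<'E'
from h import *
wheel(step=6)
E
```

```text
t 14.2 th 299.93 rad 0.051 z 0.0895 Ftan 0.82 Frad -2.6 Fz 1.81 gap 0.0215
tilt [ 0.06 -0.22  0.24]
[-0.0039 -0.0037] [-0.0041 -0.0033] [-0.0037 -0.0037] [-0.0033 -0.0041] [-0.0029 -0.0044] [-0.0024 -0.0047]
```

Emit:
apply_moves(moves="0 -0.2 0.2 -0.0044 -0.003 0 -1;0 0 0 -0.0041 -0.0033 0 -1;0 0 0 -0.0037 -0.0037 0 -1;0 0 0 -0.0033 -0.0041 0 -1;0 0 0 -0.0029 -0.0044 0 -1;0 0 0 0 0 0 -1")

```text
clock: 14.8
eef_pos: [0.528, -0.224, 0.0895]
ee_rot: [0.001, 0.76, 0.65, 0.001]
contact_force: [-0.8, 1.8, 1.6]
finger_gap: 0.0216
```

```bash
python3 - <<'E'
from h import *
wheel(step=2)
E
```

```text
t 14.8 th 331.22 rad 0.0506 z 0.0895 Ftan 0.14 Frad -1.92 Fz 1.58 gap 0.0216
tilt [ 0.13 -0.05  0.06]
[-0.0003 -0.0019] [-0.0008 -0.0016] [-0.0007 -0.0016] [-0.0006 -0.0016] [-0.0006 -0.0016] [-0.0005 -0.0017]
```

Emit:
apply_moves(moves="0 0 0 -0.0008 -0.0016 0 -1;0 0 0 -0.0008 -0.0016 0 -1;0 0 0 -0.0007 -0.0016 0 -1;0 0 0 -0.0006 -0.0016 0 -1;0 0 0 -0.0006 -0.0016 0 -1")

```text
clock: 15.3
eef_pos: [0.52, -0.2259, 0.0896]
ee_rot: [0.001, 0.759, 0.651, 0.002]
contact_force: [0.9, 3.8, 0.8]
finger_gap: 0.0213
```

```bash
python3 - <<'E'
from h import *
wheel(step=2)
E
```

```text
t 15.3 th 340.46 rad 0.0504 z 0.0896 Ftan -1.62 Frad -3.56 Fz 0.78 gap 0.0213
tilt [ 0.23 -0.05  0.12]
[-0.0002 -0.0018] [-0.0005 -0.0017] [-0.0004 -0.0017] [-0.0004 -0.0017] [-0.0003 -0.0017] [-0.0003 -0.0017]
```

Emit:
apply_moves(moves="0 0 0 -0.0003 -0.0017 0 -1;0 0 0 -0.0004 -0.0017 0 -1")

```text
clock: 15.5
eef_pos: [0.5166, -0.2264, 0.0896]
ee_rot: [0.002, 0.759, 0.651, 0.002]
contact_force: [1.2, 3.0, 0.8]
finger_gap: 0.0212
```

```bash
python3 -c "
from h import *
wheel(step=2)"
```

```text
t 15.5 th 344.46 rad 0.0504 z 0.0896 Ftan -1.51 Frad -2.8 Fz 0.77 gap 0.0212
tilt [ 0.26 -0.03  0.12]
[-0.0001 -0.0018] [-0.0004 -0.0017] [-0.0003 -0.0017] [-0.0003 -0.0017] [-0.0002 -0.0017] [-0.0001 -0.0017]
```

Emit:
apply_moves(moves="0 0 0 -0.0003 -0.0017 0 -1;0 0 0 -0.0002 -0.0015 0 -1")

```text
clock: 15.7
eef_pos: [0.5131, -0.2266, 0.0896]
ee_rot: [0.002, 0.759, 0.651, 0.002]
contact_force: [1.3, 2.5, 0.8]
finger_gap: 0.0209
```

```bash
python3 -c "
from h import *
wheel(step=2)"
```

```text
t 15.7 th 348.39 rad 0.0503 z 0.0896 Ftan -1.46 Frad -2.39 Fz 0.81 gap 0.0209
tilt [ 0.28 -0.02  0.11]
[-0.     -0.0018] [-0.0003 -0.0017] [-0.0002 -0.0017] [-0.0001 -0.0017] [-0.0001 -0.0017] [-0.     -0.0017]
```

Emit:
apply_moves(moves="0 0 0 -0.0002 -0.0015 0 -1;0 0 0 -0.0002 -0.0013 0 -1")

```text
clock: 15.9
eef_pos: [0.51, -0.2266, 0.0896]
ee_rot: [0.002, 0.759, 0.651, 0.002]
contact_force: [1.4, 2.2, -0.7]
finger_gap: 0.0216
```

```bash
python3 -c "
from h import *
wheel(step=2)"
```

```text
t 15.9 th 351.93 rad 0.0502 z 0.0896 Ftan -1.39 Frad -2.27 Fz -0.65 gap 0.0216
tilt [ 0.28 -0.02  0.11]
[ 0.     -0.0018] [-0.0002 -0.0017] [-0.0001 -0.0017] [-0.     -0.0017] [ 0.     -0.0017] [ 0.0001 -0.0017]
```

Emit:
apply_moves(moves="0 0 0 -0.0001 -0.0013 0 -1")

```text
clock: 16.0
eef_pos: [0.5087, -0.2265, 0.0896]
ee_rot: [0.002, 0.759, 0.651, 0.002]
contact_force: [1.3, 2.7, 0.5]
finger_gap: 0.0212
```

```bash
python3 -c "
from h import *
wheel(step=2)"
```

```text
t 16.0 th 353.46 rad 0.0502 z 0.0896 Ftan -1.18 Frad -2.8 Fz 0.52 gap 0.0212
tilt [ 0.29 -0.02  0.11]
[ 0.     -0.0018] [-0.0001 -0.0017] [-0.     -0.0017] [ 0.     -0.0017] [ 0.0001 -0.0017] [ 0.0001 -0.0017]
```

Emit:
apply_moves(moves="0 0 0 0 -0.0014 0 -1;0 0 0 0 -0.0014 0 -1")

```text
clock: 16.2
eef_pos: [0.5058, -0.2263, 0.0896]
ee_rot: [0.002, 0.759, 0.651, 0.002]
contact_force: [1.2, 2.6, 0.2]
finger_gap: 0.0214
```

Emit:
apply_moves(moves="0 0 0 0 -0.0014 0 -1;0 0 0 0 -0.0014 0 -1")

```text
clock: 16.4
eef_pos: [0.5028, -0.2259, 0.0896]
ee_rot: [0.002, 0.759, 0.651, 0.002]
contact_force: [2.1, 3.2, 1.0]
finger_gap: 0.0213
```

Emit:
apply_moves(moves="0 0 0 0.0001 -0.0014 0 -1;0 0 0 0.0001 -0.0014 0 -1")

```text
clock: 16.6
eef_pos: [0.4999, -0.2253, 0.0896]
ee_rot: [0.002, 0.759, 0.651, 0.002]
contact_force: [1.2, 3.3, -0.1]
finger_gap: 0.0213
```

Emit:
apply_moves(moves="0 0 0 0.0002 -0.0014 0 -1;0 0 0 0.0002 -0.0014 0 -1")

```text
clock: 16.8
eef_pos: [0.497, -0.2247, 0.0896]
ee_rot: [0.002, 0.759, 0.651, 0.002]
contact_force: [3.9, 1.9, -0.6]
finger_gap: 0.0212
```

Emit:
apply_moves(moves="0 0 0 0.0001 -0.001 0 -1")

```text
clock: 16.9
eef_pos: [0.4968, -0.2246, 0.0897]
ee_rot: [0.003, 0.759, 0.651, 0.002]
contact_force: [4.7, 2.0, -4.0]
finger_gap: 0.0211
```

The wheel has met the stop at x≈0.497: a 1 mm command moved it only 0.2 mm. Easing in with slightly larger commands.

Emit:
apply_moves(moves="0 0 0 0.0003 -0.0016 0 -1")

```text
clock: 17.0
eef_pos: [0.4967, -0.2245, 0.0897]
ee_rot: [0.005, 0.759, 0.651, 0.003]
contact_force: [6.5, 0.8, -7.0]
finger_gap: 0.0214
```

Emit:
apply_moves(moves="0 0 0 0.0004 -0.0022 0 -1")

```text
clock: 17.1
eef_pos: [0.4964, -0.2244, 0.0898]
ee_rot: [0.006, 0.759, 0.651, 0.004]
contact_force: [8.3, 0.7, -7.6]
finger_gap: 0.021
```

Emit:
apply_moves(moves="0 0 0 0.0005 -0.0029 0 -1")

```text
clock: 17.2
eef_pos: [0.4958, -0.2242, 0.0899]
ee_rot: [0.008, 0.759, 0.651, 0.005]
contact_force: [9.3, -1.2, -8.5]
finger_gap: 0.0213
```

Emit:
apply_moves(moves="0 0 0 0.0005 -0.0033 0 -1")

```text
clock: 17.3
eef_pos: [0.495, -0.2239, 0.0899]
ee_rot: [0.011, 0.759, 0.651, 0.006]
contact_force: [9.9, -0.1, -9.8]
finger_gap: 0.0214
```

```bash
python3 -c "
from h import *
wheel(step=2)"
```

```text
t 17.3 th 9.38 rad 0.0501 z 0.0899 Ftan -9.4 Frad -3.02 Fz -9.79 gap 0.0214
tilt [1.38 0.28 0.15]
[ 0.0004 -0.0017] [ 0.0004 -0.0017] [ 0.0004 -0.0017] [ 0.0005 -0.0017] [ 0.0006 -0.0017] [ 0.0006 -0.0016]
```

Emit:
apply_moves(moves="0 0 0 0.0005 -0.0033 0 -1")

```text
clock: 17.4
eef_pos: [0.4946, -0.2237, 0.0899]
ee_rot: [0.013, 0.759, 0.651, 0.007]
contact_force: [11.4, -0.5, -11.1]
finger_gap: 0.0212
```

```bash
python3 -c "
from h import *
wheel(step=2)"
```

```text
t 17.4 th 9.95 rad 0.05 z 0.0899 Ftan -10.92 Frad -3.25 Fz -11.08 gap 0.0212
tilt [1.69 0.35 0.17]
[ 0.0004 -0.0017] [ 0.0004 -0.0017] [ 0.0005 -0.0017] [ 0.0005 -0.0017] [ 0.0006 -0.0017] [ 0.0006 -0.0016]
```

Emit:
apply_moves(moves="0 0 0 0.0005 -0.0029 0 -1")

```text
clock: 17.5
eef_pos: [0.4945, -0.2237, 0.0899]
ee_rot: [0.016, 0.759, 0.651, 0.008]
contact_force: [10.9, -1.2, -10.3]
finger_gap: 0.0219
```

```bash
python3 -c "
from h import *
wheel(step=2)
snap('scene','s6',(230,110,310,170),4)
snap('top','t6',(330,225,410,285),4)
a=cv2.imread('pics/s6.png'); b=cv2.imread('pics/t6.png'); cv2.imwrite('pics/ts6.png',np.hstack([a,b]))
wheel(step=2)"
```

```text
t 17.5 th 10.06 rad 0.0501 z 0.0899 Ftan -10.66 Frad -2.37 Fz -10.34 gap 0.0219
tilt [2.   0.44 0.2 ]
[ 0.0004 -0.0017] [ 0.0004 -0.0017] [ 0.0005 -0.0017] [ 0.0005 -0.0017] [ 0.0006 -0.0016] [ 0.0006 -0.0016] 
t 17.6 th 10.16 rad 0.05 z 0.0899 Ftan -10.42 Frad -2.8 Fz -10.02 gap 0.0216
tilt [1.99 0.43 0.2 ]
[ 0.0004 -0.0017] [ 0.0004 -0.0017] [ 0.0005 -0.0017] [ 0.0005 -0.0017] [ 0.0006 -0.0016] [ 0.0006 -0.0016]
```

```bash
python3 -c "
from h import *
for i in range(8): bot.capture('top')
wheel(step=2)"
```

```text
t 18.0 th 10.05 rad 0.0501 z 0.0899 Ftan -9.11 Frad -2.16 Fz -9.94 gap 0.0213
tilt [1.98 0.43 0.2 ]
[ 0.0004 -0.0017] [ 0.0004 -0.0017] [ 0.0005 -0.0017] [ 0.0005 -0.0017] [ 0.0006 -0.0016] [ 0.0006 -0.0016]
```

View pics/ts6.png

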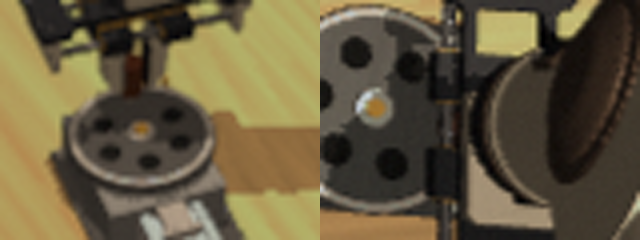

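Held for 0.5 s at 9–10.5 N. Friction could put the yield near the low edge of the band, so I'll ease on a little more and hold again.

Emit:
apply_moves(moves="0 0 0 0.0006 -0.0035 0 -1")

```text
clock: 18.1
eef_pos: [0.4941, -0.2236, 0.0899]
ee_rot: [0.018, 0.758, 0.651, 0.01]
contact_force: [10.8, -1.4, -9.6]
finger_gap: 0.0214
```

```bash
python3 -c "
from h import *
wheel(n=0)
for i in range(3): bot.capture('top')
wheel(n=0)"
```

```text
t 18.1 th 10.5 rad 0.05 z 0.0899 Ftan -10.64 Frad -2.21 Fz -9.56 gap 0.0214
tilt [2.3  0.52 0.23]

t 18.25 th 10.68 rad 0.05 z 0.0899 Ftan -11.41 Frad -2.78 Fz -12.05 gap 0.0213
tilt [2.3  0.52 0.22]
```

```bash
python3 -c "
from h import *
for i in range(5): bot.capture('top')
wheel(n=0)"
```

```text
t 18.5 th 10.62 rad 0.0501 z 0.0899 Ftan -10.51 Frad -2.51 Fz -10.63 gap 0.0212
tilt [2.29 0.52 0.22]
```

Emit:
apply_moves(moves="0 0 0 0 0 0 -1;0 0 0 0 0 0 -1;0 0 0 0 0.001 0 -1;0 0 0 0 0 0 -1;0 0 0 0 0 0 -0.1;0 0 0 0 0 0 -0.1;0 0 0 0 0 0 -0.1;0 0 0 0 0 0 -0.1")

```text
clock: 19.3
eef_pos: [0.4955, -0.2273, 0.0898]
ee_rot: [0.02, 0.759, 0.651, 0.009]
contact_force: [-0.3, 0.8, -0.6]
finger_gap: 0.0413
```

```bash
python3 -c "
from h import *
wheel(n=0)"
```

```text
t 19.3 th 7.79 rad 0.0532 z 0.0898 Ftan 0.53 Frad -0.66 Fz -0.57 gap 0.0413
tilt [2.41 0.75 0.13]
```

Emit:
apply_moves(moves="0 0 0 0 0 -0.01 -0.1;0 0 0 0 0 -0.01 -0.1;0 0 0 0 0 -0.01 -0.1;0 0 0 0 0 -0.015 -0.1;0 0 0 0 0 -0.03 -0.1;0 0 0 0 0 -0.04 -0.1;0 0 0 0 0 -0.04 -0.1;0 0 0 0 0 0 -0.1")

```text
clock: 20.1
eef_pos: [0.4883, -0.2249, 0.2562]
ee_rot: [0.021, 0.759, 0.65, 0.009]
contact_force: [0.5, -0.4, 0.6]
finger_gap: 0.0414
```

Emit:
apply_moves(moves="0 0 0 -0.04 0 0 -0.1;0 0 0 -0.045 0 0 -0.1;0 0 0 -0.045 0 0 -0.1;0 0 0 -0.02 0 0 -0.1;0 0 0 0 0 0 -0.1;0 0 0 0 0 0 -0.1")

```text
clock: 20.7
eef_pos: [0.4667, -0.3762, 0.265]
ee_rot: [0.026, 0.757, 0.652, 0.011]
contact_force: [-0.2, 0.8, -0.3]
finger_gap: 0.0412
```

```bash
python3 - <<'E'
from h import *
wheel(n=0)
c=snap('top','t7',(240,205,375,285),5.8)
E
```

```text
t 20.7 th 3.53 rad 0.2046 z 0.265 Ftan 0.35 Frad -0.71 Fz -0.34 gap 0.0412
tilt [3.06 0.92 0.39]
```

View pics/t7.png

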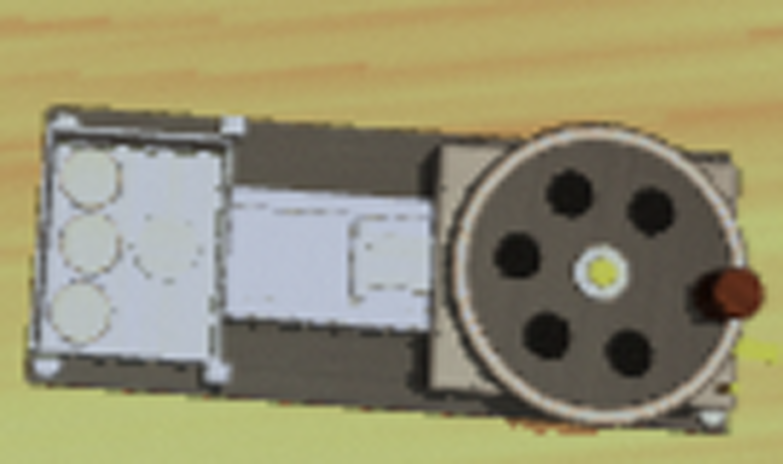

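The cap is in the tin at (167,245) and the pusher face is home at x≈352. The brass arm is back where it started, at (755,351), equal to its old spot after the crop shift. The gripper is clear.

```bash
python3 -c "
from h import *
print(bot.sign_off())"
```

```text
the job is handed in; nothing more can be done
None
```

The cap is in the tin, the wheel has made its full turn to the sprung stop, and I've let go of it. I handed the job in at about 20.7 s on the robot's clock.

- **Cap:** I gripped it across the track and released it flat in the pocket. In the top image it lay about 6 mm ahead of the pocket point and 2 mm off the centre line. A picture at half turn showed the pusher fully out and the cap in the tin.
- **Stop:** I felt it about 7–8° past the start angle. I eased on and held about 0.5 s at 9–10.5 N, then about 0.4 s at 10.5–11.4 N. From the knob's movement I estimate a yield of about 0.05–0.07 rad. I could not confirm that by eye, because the gripper hid the brass arm.
- **Final checks:** The last picture shows the cap in the tin, the pusher home and the brass arm back where it began. The gripper was clear with near-zero force, and the arm never went near the bottles, dice cup or scoreboard.
- **Disagreements:**
  - The scene camera read about 4–5 mm off the top camera; I relied on the top one, which matched the grasp to about 1–2 mm.
  - The jaws closed to 29 mm on the 32 mm cap, probably on its taper; a check showed the cap centred in the jaws.
  - Pushing on the stop tilted the tool 2–3° and put up to 12 N of vertical force on it.

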